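Take the ball head off the microphone-head carousel

TASK

Turn the carousel's platter (its upright pins are there to push it round by) until the large ball-shaped microphone head stands right in line with the pointer on the foot. With it there, unscrew that head (a quarter turn anticlockwise seen from above), lift it straight off its stud and set it down gently, upright, on the floor of the grey tray, without dropping it. Leave the empty stud at the pointer and do not disturb the mug, the pen or the rubber cap.

Things in the scene. Friction and masses are not known exactly. Their poses are not given: they have to be found in the camera images.
- foot: The carousel's fixed round foot, 170 mm across; origin on the table, on the upright turning axis. Its pointer is an aluminium bar lying radially on the table, 14 mm wide and high, ending in a point 155 mm from the axis; x points from the pointer's side to the far side.
- front (a point): Where the ball head's station must come: a fixed point over the pointer, 75 mm from the turning axis, 70 mm above the table (height of the platter's top face). Its x axis points from the pointer to the turning axis, so the axis lies 75 mm along its +x.
- platter: Black platter, 200 mm across, 19 mm thick, top 70 mm above the table; origin on the turning axis at table height, x towards the ball head's station. Turns either way without end stops against 0.12 N m of friction and stays where left. Three other heads, up to 70 mm tall and 44 mm thick, are fixed on it for good: at 90 degrees a slim pencil, at 180 a drum, at 270 a small ball.
- station (a point): The ball head's station on the platter: centre of its stud's foot on the platter's top face, 75 mm from the turning axis; x points radially outwards. The stud is 23 mm tall with two side ears. The station is indexed when it lies at front.
- pin (a point): Top of one of the platter's four upright steel push pins: 10 mm thick, 125 mm from the turning axis, from 60 to 130 mm above the table. This one is 45 degrees anticlockwise (seen from above) from the ball head's station; the others follow every 90 degrees. Pushed sideways they turn the platter.
- ball (a point): Large ball-shaped microphone head with a steel band, loose, 90 to 180 g. This point is the ball's centre, 52 mm above the head's lower rim, 25 mm below its top; z up the head. The ball is 50 mm across, its sides upright for 13 mm above and below this point. Starts locked on the stud, rim on the platter (this point 122 mm above the table).
- collar (a point): Centre of the ball head's lower rim, the open end of a collar 40 mm across that hides the stud. Seen from above the head turns anticlockwise 1.5 to 1.8 rad to a stop, with little resistance and without rising; after about 1.2 rad it can be lifted; turned less it stays caught. Clockwise a stop is met within 0.3 rad. The rim must rise 23 mm to clear the stud.
- tray_in (a point): Centre of the inner floor (5 mm above the table) of the fixed grey open tray, 140 x 140 mm inside, walls 5 mm thick and 25 mm tall above the table; its x and y axes run along its sides. Standing on the floor, the ball head's centre is 52 mm above this point.
- mug: White mug, 80 mm across, 90 mm tall, a bystander; origin at the centre of its underside.
- pen: Black pen lying on the table, 12 mm thick and about 140 mm long, a bystander; origin beneath its middle.
- spare_cap: Black rubber cap, 44 mm across, 30 mm tall, a bystander; origin at the centre of its underside.
Mind the look-alikes: they are no part of the job. What is meant by the part that bears ball is not yellow, and is the smaller of those in its own colour. Of the things that look like the foot, the larger one is meant.

How it is judged:
On the way, in this order (a step that is already met when the one before it is completed fails the run):
1. the ball head, still on its stud, stands in line with the pointer (station within 10 mm of the front point) (horizontal distance between station and front below 0.01 m and distance between ball and station below 0.058 m), for 0.2 s.
2. the ball head is unscrewed and lifted clear above its stud, the station still at the pointer (within 12 mm) (horizontal distance between station and front below 0.012 m and z of ball in the frame of station above 0.077 m and horizontal distance between ball and station below 0.04 m), for 0.05 s.
3. the ball head is lowered onto the tray's floor (to within 10 mm) while the fingers still hold it (contact force between the fingers and ball_head above 0.5 N and z of ball in the frame of tray_in below 0.062 m and horizontal distance between ball and tray_in below 0.07 m), for 0.05 s.
At the end, for the whole second after the job is handed in: The large ball head stands upright (within 0.15 rad) and at rest on the tray's floor, its centre within 55 mm of the tray's middle along each side, and the empty station is still at the pointer (within 12 mm) (x of ball in the frame of tray_in between -0.055 and 0.055 m and y of ball in the frame of tray_in between -0.055 and 0.055 m and z of ball in the frame of tray_in below 0.056 m and angle between ball's own z axis and vertical below 0.15 rad and linear speed of ball_head below 0.02 m/s and horizontal distance between station and front below 0.012 m); the robot touches nothing.
It fails at once if the mug, pen or rubber cap is moved by more than 20 mm or the mug or cap is tipped (distance of any of mug, pen, spare_cap from where it was at the start of the episode above 0.02 m or angle between any of mug, spare_cap's own z axis and vertical above 0.3 rad).
It fails at once if the ball head strikes the tray hard (over 80 N) (contact force between ball_head and tray above 80 N).
It also fails if it takes over 72 s, if anything falls off the work surface, if the arm or the gripper's body presses on something with over 40 N, if the wrist force passes 120 N, or if a joint passes its speed limit or range.

ROBOT

A 7-joint arm with a two-finger parallel gripper is mounted at the origin on the work surface. World frame = base frame: x ahead of the robot, y to its left, z up, the work surface at z = 0. Lengths are in m, angles in rad, forces in N, time in s.
With the tool pointing down it reaches from about 0.425 to 0.825 m from the base axis. Payload 3.6 kg.
Tool frame: the origin (TCP) lies at the very end of the fingers, on their centre line; the grasp point (between the pads) lies 19 mm behind it; z points along the fingers, y is the direction in which the jaws open and shut (so a half turn about z gives the same grasp; the last joint's range is limited). The gripper opens to 85 mm and grips with 20 to 120 N. Pads are 22 mm wide; open, the fingers measure 114 mm over their backs; the gripper's body (76 mm by 85 mm) begins 54 mm behind the grasp point. The pads swing forward as they close: fully open they stand 13 mm farther back than shut.
Start: joints at [-0.026, 0.615, -0.013, 1.423, 0.008, 1.103, -0.04], TCP at [0.65, 0, 0.231] pointing down, gripper open.
Joint ranges: [-3.12, 3.12], [-0.3, 2.06], [-1.34, 1.32], [0.26, 2.42], [-1.36, 4.5], [0.01, 1.98], [-2.84, 2.84]. Speed limits (rad/s): [2.79, 2.79, 3.14, 3.14, 3.14, 3.14, 3.14].

INTERFACE

Orientations are given as a unit quaternion [w, x, y, z].
In Python, from station import robot, optics, ticket, recognise, silhouettes, place_of gives the robot as it stands. The module is installed in compiled form; this text tells all that it offers.
- The arm moves only by the tool play_rows, never from a script. Its argument "increments" is one flat list of numbers, 7 for each row, row after row: the turn, a rotation vector about the tool's x, y, z in rad, then the shift along the tool's x, y, z in m, then the closure, from -1 (fully open) to 1 (shut). A call has 1 to 20 rows; each row shifts and turns the pose as measured when the row begins, along the tool's axes as they then stand; what a row does not reach is not made up. A row lasts 1/10 s, in which the tool goes at most 50 mm and 8.59 degrees, less where a joint would pass 70% of its speed; a pose out of reach is approached as far as the arm can. A call is refused whole if a number of a shift passes 0.05 or a number of a turn 0.15, either way. A call with a gripper value outside its range is refused whole. The fingers move at their own pace and stop on an object; the grip force is fixed at half the most. Time passes only in rows, so rows that do not move let the fingers close. It gives the time, the measured TCP pose, the force and the opening at its end, in the units of the state.
- robot.read_state(): the state, without advancing time (a new reading comes with each control period).
- optics.get_image(name): name is "scene" or "side" or "wrist"; returns (picture, depth): 384x512x3 uint8, red, green, blue; 384x512 float32, m along the optical axis (not along the pixel's ray), 0 where there is no reading.
- optics.camera_model(name): a dict with "K" (3x3 intrinsics, pixels), "dist" ([k1, k2, p1, p2, k3] as OpenCV has them; the pictures are not rectified), "R" (3x3) and "t" (3): a world point X has camera coordinates R X + t. Camera axes: x right, y down, z forward; pixel columns grow to the right and rows downward; lengths in m; the calibration is good to about 2 mm. A picture is of the moment at which its call begins: read the wrist's pose just before it. camera_model takes no time and is no camera call; for the wrist camera it gives the pose at the moment of the call.
- ticket.finish_job(): hands the job in, once; it reports no verdict.
Trained networks look in the newest picture that a camera, given by its name, has taken for a name from the list of things; names that differ only in an ending like _2 or _b are one class to them, and where a whole thing is asked for, a point or a joint stands for the part that bears it (a point fixed in the world has none). Each returns a list of dicts, best first, with "confidence" (0 to 1); they miss things now and then, are a little off and sometimes report something else, mostly with a low value. They report only what shows in the picture. A call takes as long as a camera call. They do not tell look-alikes from the thing itself.
- recognise(camera, label): "location" ([x, y, z] in m, in world coordinates, good to about 4 mm: the middle of the surface that is visible of it).
- silhouettes(camera, label): "region" (384x512 bool, what is visible of it).
- place_of(camera, label): "location" ([x, y, z] in m, in world coordinates, good to about 4 mm: a listed point, or the origin of a listed thing).
The state is a dict: "clock": time; "qpos": joint angles; "qvel": joint speeds; "effort": joint torques, N m; "position": TCP position; "tool_rot": TCP orientation; "contact_force": force on the tool from outside, world axes, zero at the start; "torque": the same for the moment, N m; "width": opening from 0.0 (shut) to 1.0 (fully open).
Only numpy, scipy, OpenCV 4.12 (cv2) and the standard library are available. Lean on these libraries where they do the work, as an engineer would, in place of code of your own. Each camera call takes 0.05 s, during which the arm holds its last target. There are 200 camera calls.

## Working session

There is one attempt and no reset: what is moved stays moved. The work goes in short steps, Python scripts to look and compute and a tool call to move; the robot and the scene stay as the last step left them, time stands still between calls to the robot, and variables do not carry over. Pictures are saved under pics/ and viewed, about 8 in all and at most 12, crops included, and the job is handed in when it is done.

Besides the shell and the picture viewer there is one more tool, called as name(argument=value, ...) on one line, values as JSON. play_rows: Moves the arm, as the interface text tells. Its arguments: {"type":"object","properties":{"increments":{"type":"array"}},"required":["increments"]}

```bash
mkdir -p pics
python3 - <<'E'
from station import robot, optics, recognise, place_of
import cv2,numpy as np
a,_=optics.get_image("scene");b,_=optics.get_image("side")
cv2.imwrite("pics/a.png",a[:,:,::-1]);cv2.imwrite("pics/b.png",b[:,:,::-1])
for cam in("scene","side"):
  for n in("foot","front","platter","station","pin","ball","tray_in","mug","pen","spare_cap"):
    try: print(cam,n,[(np.round(d["location"],3).tolist(),round(d["confidence"],2)) for d in place_of(cam,n)][:5])
    except Exception as e: print(n,e)
s=robot.read_state();print(s)
E
```

```text
scene foot [([0.323, 0.176, -0.001], 0.49), ([0.644, 0.09, 0.125], 0.4), ([0.645, 0.182, 0.134], 0.37)]
scene front []
scene platter [([0.566, 0.078, -0.004], 0.89), ([0.644, 0.086, 0.069], 0.5)]
scene station [([0.642, 0.086, 0.072], 0.68)]
scene pin [([0.646, 0.18, 0.132], 0.88)]
scene ball [([0.644, 0.091, 0.124], 0.87), ([0.645, -0.138, 0.072], 0.8), ([0.71, -0.314, 0.002], 0.44)]
scene tray_in [([0.501, -0.261, 0.009], 0.6)]
scene mug [([0.634, 0.44, -0.001], 0.77)]
scene pen [([0.737, -0.147, -0.002], 0.58)]
scene spare_cap [([0.709, -0.312, 0.0], 0.86)]
side foot [([0.572, 0.075, 0.001], 0.91), ([0.317, 0.175, -0.001], 0.91), ([0.641, 0.087, 0.12], 0.21)]
side front [([0.27, 0.166, 0.055], 0.61)]
side platter [([0.571, 0.078, 0.003], 0.91)]
side station [([0.645, 0.086, 0.068], 0.68)]
side pin [([0.641, 0.173, 0.128], 0.71), ([0.57, 0.076, 0.001], 0.51)]
side ball [([0.65, 0.276, 0.051], 0.97), ([0.643, 0.089, 0.12], 0.74), ([0.646, -0.136, 0.067], 0.72)]
side tray_in [([0.502, -0.255, 0.003], 0.87)]
side mug [([0.636, 0.435, 0.001], 0.86)]
side pen [([0.641, 0.09, 0.069], 0.54), ([0.734, -0.153, -0.003], 0.46)]
side spare_cap [([0.709, -0.312, 0.002], 0.43)]
{'clock': 1.1, 'qpos': array([-0.02651971,  0.61487959, -0.0126279 ,  1.42336993,  0.00811077,
        1.10338729, -0.04040014]), 'qvel': array([-3.17631579e-04,  5.48770751e-04, -6.24028319e-05,  2.03062499e-03,
        1.99456280e-06,  1.15989201e-04,  6.26155885e-04]), 'effort': array([ 2.72456300e-04, -4.69116211e+01,  2.59012934e-01, -1.71342856e+01,
        1.00889397e-02,  1.61346681e-03,  2.90950474e-06]), 'position': array([6.49989778e-01, 4.91791367e-05, 2.31320394e-01]), 'tool_rot': array([-1.37191515e-05,  7.07075212e-01,  7.07138348e-01,  1.72798094e-05]), 'contact_force': array([ 0.01796704, -0.35898679,  0.14517077]), 'torque': array([-0.04705964, -0.03017926,  0.02609621]), 'width': 0.99777208990427}
```

View pics/a.png

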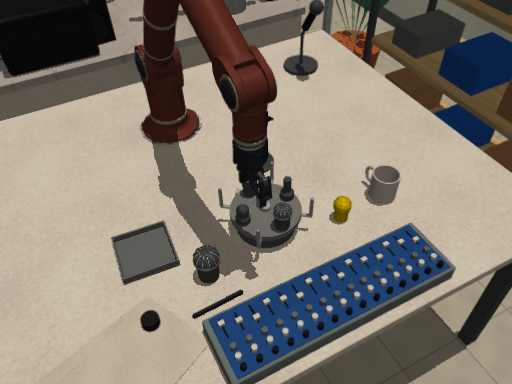

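View pics/b.png

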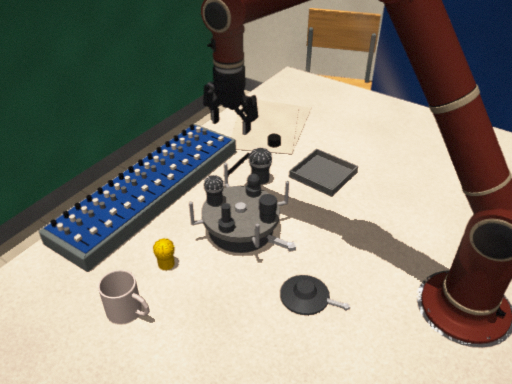

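The candidates for the ball head are:
- the ball on the platter, scene (283,213), side (214,188)
- the larger black ball head on the table, scene (206,262), side (260,165)
- the yellow one, scene (342,205), side (164,250)

By the description I choose the smaller black one, on the platter. For the foot I choose the larger one, side (240,225), not the small stand at (305,293).

```bash
cat > h.py <<'E'
import cv2,numpy as np
from station import robot,optics,recognise,silhouettes,place_of,ticket
def cloud(cam,depth):
    m=optics.camera_model(cam);K=np.array(m["K"],float);D=np.array(m["dist"],float);R=np.array(m["R"]);t=np.array(m["t"])
    v,u=np.mgrid[0:384,0:512]
    p=cv2.undistortPoints(np.stack([u,v],-1).reshape(-1,1,2).astype(float),K,D).reshape(384,512,2)
    P=np.dstack([p,np.ones((384,512))])*depth[...,None]
    X=(P-t)@R; X[depth<=0]=np.nan
    return X
def proj(cam,pts):
    m=optics.camera_model(cam);R=np.array(m["R"],float)
    return cv2.projectPoints(np.array(pts,float).reshape(-1,3),cv2.Rodrigues(R)[0],np.array(m["t"],float),np.array(m["K"],float),np.array(m["dist"],float))[0].reshape(-1,2)
E
python3 - <<'E'
from h import *
im,d=optics.get_image("side");X=cloud("side",d)
np.save("side.npy",X)
sil=silhouettes("side","foot")
for s in sil: print(s["confidence"],np.argwhere(s["region"]).mean(0),s["region"].sum())
# pointer: points z .009-.02 around
x,y,z=X[...,0],X[...,1],X[...,2]
r=np.hypot(x-.57,y-.077)
m=(z>.006)&(z<.02)&(r<.17)&(r>.088)
ys,xs=np.nonzero(m)
for v,u in list(zip(ys,xs))[::max(1,len(ys)//40)]: print(u,v,X[v,u].round(3),r[v,u].round(3),np.degrees(np.arctan2(y[v,u]-.077,x[v,u]-.57)).round(1))
# platter top
m=(abs(z-.07)<.004)&(r<.115)
(c,rad)=cv2.minEnclosingCircle(np.float32(X[m][:,:2]));print("enc",c,rad,m.sum())
# pins
m=(z>.12)&(z<.135)&(r>.1)&(r<.15);n,l=cv2.connectedComponents(m.astype(np.uint8))
for i in range(1,n): print("pin",X[l==i].mean(0).round(4),(l==i).sum())
m=(z>.1)&(z<.16)&(r<.1);n,l=cv2.connectedComponents(m.astype(np.uint8))
for i in range(1,n): print("head",X[l==i].mean(0).round(4),X[l==i].max(0),(l==i).sum(),np.argwhere(l==i).mean(0))
cv2.imwrite("pics/c.png",cv2.resize(im[150:290,150:330,::-1],None,fx=4,fy=4,interpolation=2))
E
```

```text
0.78 [295.38872578 306.95596007] 1703
0.67 [243.9929078  251.22978723] 705
271 236 [0.48  0.066 0.011] 0.091 -173.0
270 237 [0.48  0.072 0.013] 0.091 -176.6
275 237 [0.47  0.064 0.012] 0.101 -172.4
272 238 [0.473 0.072 0.013] 0.097 -177.3
276 238 [0.464 0.068 0.015] 0.106 -175.0
269 239 [0.479 0.076 0.009] 0.091 -179.6
273 239 [0.47  0.073 0.012] 0.1 -177.7
277 239 [0.461 0.068 0.013] 0.11 -175.4
281 239 [0.453 0.062 0.012] 0.118 -172.6
271 240 [0.473 0.077 0.009] 0.097 -179.7
275 240 [0.464 0.073 0.012] 0.107 -178.0
279 240 [0.454 0.069 0.014] 0.116 -176.1
283 240 [0.447 0.061 0.011] 0.124 -172.5
275 241 [0.463 0.074 0.009] 0.107 -178.4
279 241 [0.454 0.07  0.011] 0.116 -176.5
283 241 [0.446 0.063 0.01 ] 0.125 -173.8
265 242 [0.482 0.092 0.01 ] 0.09 170.5
276 242 [0.459 0.076 0.01 ] 0.111 -179.3
280 242 [0.449 0.073 0.013] 0.121 -178.0
284 242 [0.441 0.067 0.013] 0.13 -175.6
288 242 [0.432 0.063 0.014] 0.139 -174.2
292 242 [0.424 0.056 0.012] 0.147 -171.7
278 243 [0.453 0.076 0.01 ] 0.117 -179.8
282 243 [0.445 0.07  0.009] 0.126 -176.8
286 243 [0.433 0.07  0.016] 0.137 -177.0
290 24
[... 898 characters left out ...]
24 0.153 0.009] 0.089 120.8
244 250 [0.51  0.143 0.009] 0.089 132.0
237 251 [0.524 0.154 0.006] 0.089 120.8
enc (0.5705512762069702, 0.07459904253482819) 0.11293932795524597 1942
pin [0.6639 0.0077 0.1258] 13
pin [ 0.4901 -0.0185  0.1253] 14
pin [0.6403 0.1806 0.1248] 18
pin [0.4692 0.0712 0.1244] 1
pin [0.4656 0.1562 0.1251] 20
head [0.5723 0.0119 0.1176] [0.59060434 0.02455788 0.1298283 ] 142 [179.86619718 252.8943662 ]
head [0.6333 0.0993 0.13  ] [0.66398607 0.11745183 0.14762178] 358 [185.31005587 212.96648045]
head [0.4877 0.076  0.1226] [0.5154533  0.09161084 0.13432918] 325 [203.84615385 267.34769231]
head [0.5529 0.158  0.125 ] [0.56714151 0.16577914 0.1415565 ] 152 [211.75  225.125]
```

View pics/c.png

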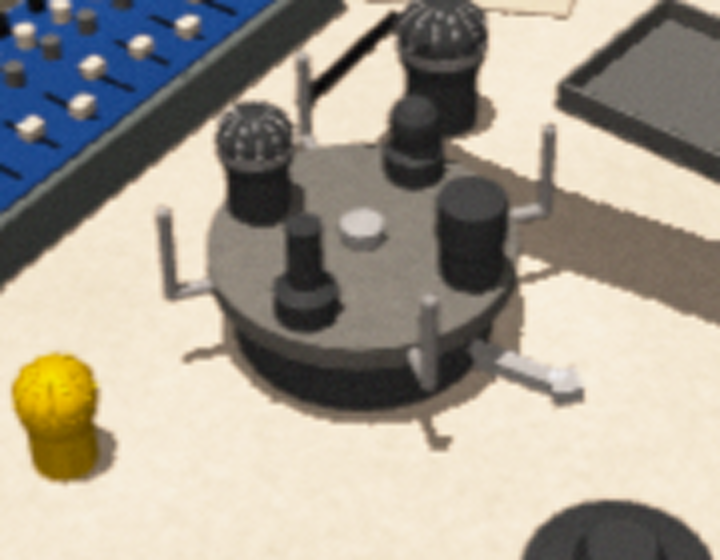

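Crop c shows the black ball on the platter at (255,140) with the pins around it. The pointer tip is at (580,385). The axis is about (0.569,0.0775), the station is at 8°, and the pointer is at about 183.5°. I'll cage the pin at −37° between the fingers and carry it round anticlockwise.

play_rows(increments=[0,0,0,0.0035,0.018,0,0,0,0,0.138,0,0,0,0,0,0,0.138,0,0,0,0,0,0,0.138,0,0,0,0,0,0,0.138,0,0,0,0,0,0,0.138,0,0,0,0,0,0,0.138,0,0,0,0,0,0,0.138,0,0,0,0,0,0,0.138,0,0,0,0,0,0,0.138,0,0,0,0,0,0,0.138,0,0,0,0,0,0,0.138,0,0,0,0,0,0,0.138,0,0,0,0,0,0,0.138,0,0,0,0,0,0,0.138,0,0,0,0,0,0,0.138,0,0,0,0,0,0,0.138,0,0,0,0,0,0,0,0,0,0,0])

```text
clock: 3.0
position: [0.6686, 0.0067, 0.2306]
tool_rot: [-0.002, 0.935, -0.355, -0.001]
contact_force: [-0.2, 0.2, 0.3]
width: 0.497
```

```bash
cat >> h.py <<'E'
from scipy.spatial.transform import Rotation as Ro
def st():
    s=robot.read_state();q=s["tool_rot"];R=Ro.from_quat([q[1],q[2],q[3],q[0]]).as_matrix()
    print("t",round(s["clock"],2),"p",s["position"].round(4),"yang",np.degrees(np.arctan2(R[1,1],R[0,1])).round(1),"z",R[:,2].round(4),"F",s["contact_force"].round(1),"w",round(float(s["width"]),3),"q",s["qpos"].round(2))
    return s["position"],R
def pts(cam="wrist"):
    im,d=optics.get_image(cam);return im,cloud(cam,d)
def tool(R,dv): print("tool shift",(R.T@np.array(dv)).round(4))
E
python3 - <<'E'
from h import *
p,R=st();im,X=pts()
z=X[...,2];r=np.hypot(X[...,0]-.569,X[...,1]-.0775)
m=(z>.122)&(z<.14)&(r>.1)&(r<.15);n,l=cv2.connectedComponents(m.astype(np.uint8))
for i in range(1,n): print("pin",X[l==i].mean(0).round(4),(l==i).sum(),np.argwhere(l==i).mean(0).round())
cv2.imwrite("pics/d.png",im[:,:,::-1])
E
```

```text
t 3.0 p [0.6686 0.0067 0.2306] yang -131.5 z [-9.0e-04  3.7e-03 -1.0e+00] F [-0.2  0.2  0.3] w 0.497 q [-0.35  0.71  0.6   1.37 -0.41  1.18 -2.01]
pin [6.690e-01 5.000e-04 1.279e-01] 103 [188. 263.]
```

View pics/d.png

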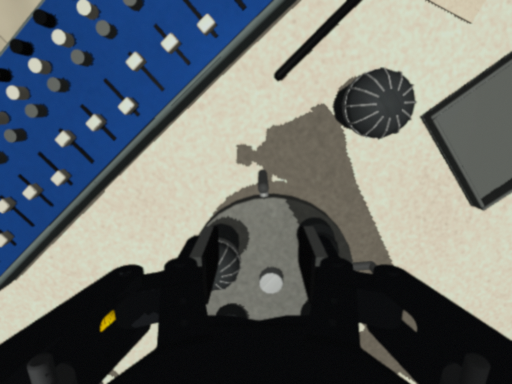

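The pin is in line with the gripper, seen at (263,188) in the wrist picture. I'll trim the yaw and go down.

play_rows(increments=[0,0,-0.085,0.0044,0.0042,0,0.05,0,0,0,0,0,0,0.05,0,0,0,0,0,0.03,0.05,0,0,0,0,0,0.03,0.05,0,0,0,0,0,0.03,0.05,0,0,0,0,0,0.025,0.05,0,0,0,0,0,0.025,0.05,0,0,0,0,0,0,0.3,0,0,0,0,0,0,0.6,0,0,0,0,0,0,0.6,0,0,0,0,0,0,0.6])

```text
clock: 4.15
position: [0.6731, 0.0029, 0.0914]
tool_rot: [-0.005, 0.951, -0.308, 0.003]
contact_force: [-0.8, -0.4, -1.0]
width: 0.196
```

```bash
cat >> h.py <<'E'
def pol(p,c=(.569,.0775)):
    d=np.array(p[:2])-c; print("pol r",np.hypot(*d).round(4),"ang",np.degrees(np.arctan2(d[1],d[0])).round(2))
E
python3 - <<'E'
from h import *
p,R=st();pol(p)
E
```

```text
t 4.15 p [0.6731 0.0029 0.0914] yang -125.9 z [ 0.0089  0.0078 -0.9999] F [-0.8 -0.4 -1. ] w 0.196 q [-0.3   0.84  0.5   1.51 -0.48  0.9  -1.84]
pol r 0.1281 ang -35.62
```

play_rows(increments=[0,0,-0.12,-0.001,-0.015,0,0.6,0,0,-0.12,-0.001,-0.015,0,0.6,0,0,-0.12,-0.001,-0.015,0,0.6,0,0,-0.12,-0.001,-0.015,0,0.6,0,0,-0.12,-0.001,-0.015,0,0.6,0,0,0,0,0,0,0.6])

```text
clock: 4.75
position: [0.6991, 0.0694, 0.1001]
tool_rot: [-0.001, 1.0, -0.004, 0.009]
contact_force: [0.1, 0.7, -0.3]
width: 0.204
```

Run:
```python
from h import *
p,R=st();pol(p)
```

```text
t 4.75 p [0.6991 0.0694 0.1001] yang -90.5 z [ 0.0188  0.0013 -0.9998] F [ 0.1  0.7 -0.3] w 0.204 q [-0.31  0.84  0.35  1.42 -0.33  0.92 -1.46]
pol r 0.1304 ang -3.58
```

play_rows(increments=[0,-0.02,-0.12,-0.001,-0.015,0.004,0.6,0,-0.002,-0.115,-0.0015,-0.015,0.004,0.6,0,-0.002,-0.115,-0.0015,-0.015,0.003,0.6,0,-0.002,-0.115,-0.0015,-0.015,0.002,0.6,0,-0.002,-0.115,-0.0015,-0.015,0.002,0.6,0,-0.002,-0.115,-0.0015,-0.015,0.002,0.6,0,0,-0.115,-0.0015,-0.015,0.002,0.6,0,0,0,0,0,0,0.6])

```text
clock: 5.55
position: [0.6676, 0.1499, 0.0928]
tool_rot: [0.012, 0.921, 0.389, 0.007]
contact_force: [0.4, 0.3, 0.2]
width: 0.204
```

Run:
```python
from h import *
p,R=st();pol(p);tool(R,[0,0,1])
```

```text
t 5.55 p [0.6676 0.1499 0.0928] yang -44.2 z [ 0.0226 -0.0163 -0.9996] F [0.4 0.3 0.2] w 0.204 q [-0.35  0.8   0.15  1.48 -0.12  0.85 -0.93]
pol r 0.1223 ang 36.28
tool shift [ 0.0041  0.0276 -0.9996]
```

play_rows(increments=[0.025,-0.004,-0.06,0.001,-0.015,0.002,0.6,0.002,0,-0.07,0.001,-0.015,0.002,0.6,0.002,0,-0.09,0,-0.015,0.002,0.6,0.002,0,-0.1,-0.001,-0.015,0.002,0.6,0.002,0,-0.1,-0.001,-0.015,0.002,0.6,0.002,0,-0.1,-0.001,-0.015,0.002,0.6,0.002,0,-0.1,-0.001,-0.015,0.002,0.6,0,0,0,0,0,0,0.6])

```text
clock: 6.35
position: [0.5944, 0.1882, 0.0868]
tool_rot: [0.009, 0.768, 0.64, 0.008]
contact_force: [0.7, 0.8, 0.4]
width: 0.203
```

Run:
```python
from h import *
p,R=st();pol(p);tool(R,[0,0,-1])
```

```text
t 6.35 p [0.5944 0.1882 0.0868] yang -10.4 z [ 0.0249 -0.0035 -0.9997] F [0.7 0.8 0.4] w 0.203 q [-0.34  0.73 -0.01  1.68  0.03  0.72 -0.55]
pol r 0.1135 ang 77.08
tool shift [-0.001  -0.0252  0.9997]
```

play_rows(increments=[0.025,0,0,0.006,-0.003,-0.002,0.6,0,0,-0.03,0.006,-0.005,-0.001,0.6,0.004,0,-0.08,0.001,-0.012,0,0.6,0.004,0,-0.1,0,-0.015,0,0.6,0.004,0,-0.1,0,-0.015,0,0.6,0.004,0,-0.1,0,-0.015,0,0.6,0,0,0,0,0,0,0.6])

```text
clock: 7.05
position: [0.5409, 0.1974, 0.0923]
tool_rot: [0.001, 0.628, 0.778, -0.001]
contact_force: [-0.5, 0.3, -0.8]
width: 0.201
```

Run:
```python
from h import *
p,R=st();pol(p);tool(R,[0,0,-1])
im,X=pts("side");np.save("side2.npy",X);cv2.imwrite("pics/e.png",cv2.resize(im[120:300,130:330,::-1],None,fx=3,fy=3,interpolation=2))
for n in("ball","station","platter"):print(n,[(d["location"].round(3) if hasattr(d["location"],"round") else d["location"],d["confidence"]) for d in place_of("side",n)])
```

```text
t 7.05 p [0.5409 0.1974 0.0923] yang 12.2 z [ 8.0e-04 -3.3e-03 -1.0e+00] F [-0.5  0.3 -0.8] w 0.201 q [-0.31  0.67 -0.13  1.79  0.13  0.69 -0.3 ]
pol r 0.1232 ang 103.17
tool shift [ 0.0034 -0.      1.    ]
ball [([0.5028, 0.1161, 0.123], 0.74), ([0.6466, 0.2769, 0.0532], 0.65), ([0.6463, -0.1327, 0.0703], 0.62)]
station [([0.505, 0.1138, 0.0685], 0.55)]
platter [([0.5724, 0.0787, 0.0032], 0.84)]
```

View pics/e.png

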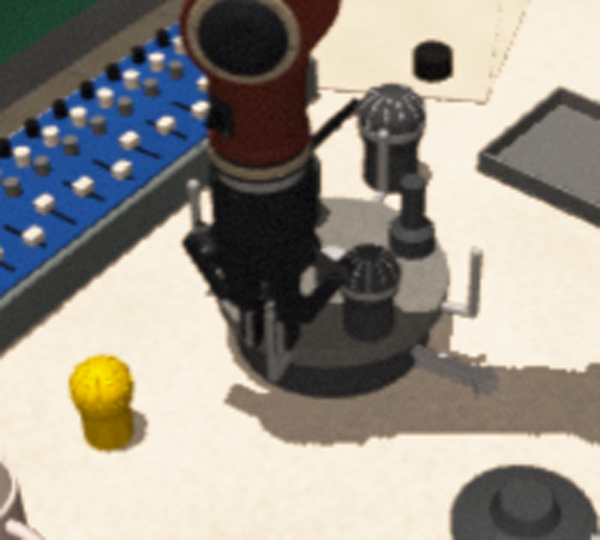

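Picture e shows the ball head at (370,275), about 150° round, the pointer to its right, and the pin in the fingers. About 34° remain.

play_rows(increments=[0,-0.003,-0.09,0.001,-0.014,0,0.6,0,0,-0.1,0,-0.014,0,0.6,0,0,-0.1,0,-0.014,0,0.6,0,0,-0.1,0,-0.014,0,0.6,0,0,-0.1,0,-0.012,0,0.6,0,0,0,0,0,0,0.6])

```text
clock: 7.85
position: [0.4892, 0.1732, 0.0926]
tool_rot: [0.01, 0.419, 0.908, 0.003]
contact_force: [-0.3, 1.4, 1.0]
width: 0.199
```

```bash
cat >> h.py <<'E'
def bl(cam):
    for n in("ball","station","pin"):
        print(cam,n,[(np.array(d["location"]).round(4),round(d["confidence"],2),np.degrees(np.arctan2(d["location"][1]-.0775,d["location"][0]-.569)).round(1)) for d in place_of(cam,n)][:3])
E
python3 - <<'E'
from h import *
p,R=st();pol(p);tool(R,[0,0,-1])
im,X=pts("side");bl("side");pts("scene");bl("scene")
# pointer fit from several pictures
P=[X]+[pts("side")[1] for _ in range(3)]+[np.load("side.npy"),np.load("side2.npy")]
Q=np.concatenate([x[225:260,260:305].reshape(-1,3) for x in P])
r=np.hypot(Q[:,0]-.569,Q[:,1]-.0775)
q=Q[(Q[:,2]>.011)&(Q[:,2]<.018)&(r>.095)&(r<.15)]
vx,vy,x0,y0=cv2.fitLine(np.float32(q[:,:2]),cv2.DIST_HUBER,0,.01,.01).ravel()
print(len(q),"dir",np.degrees(np.arctan2(vy,vx)),"pt",x0,y0,"ang from axis",np.degrees(np.arctan2(y0-.0775,x0-.569)))
E
```

```text
t 7.85 p [0.4892 0.1732 0.0926] yang 40.5 z [ 0.0201 -0.002  -0.9998] F [-0.3  1.4  1. ] w 0.199 q [-0.22  0.61 -0.25  1.96  0.28  0.59  0.04]
pol r 0.1246 ang 129.84
tool shift [ 0.0146 -0.014   0.9998]
side ball [(array([0.6458, 0.2775, 0.0518]), 0.67, np.float64(69.0)), (array([0.4939, 0.0857, 0.12  ]), 0.54, np.float64(173.8)), (array([ 0.6429, -0.1381,  0.0664]), 0.49, np.float64(-71.1))]
side station [(array([0.4928, 0.0815, 0.0689]), 0.79, np.float64(177.0))]
side pin [(array([ 0.4735, -0.0053,  0.129 ]), 0.63, np.float64(-139.1))]
scene ball [(array([ 0.6437, -0.142 ,  0.0745]), 0.72, np.float64(-71.2)), (array([ 0.4971, -0.2577,  0.007 ]), 0.72, np.float64(-102.1)), (array([0.4938, 0.0884, 0.1252]), 0.57, np.float64(171.8))]
scene station [(array([0.4917, 0.0825, 0.0705]), 0.67, np.float64(176.3))]
scene pin [(array([0.4739, 0.0019, 0.1334]), 0.93, np.float64(-141.5))]
474 dir 6.521265 pt 0.44478008 0.068908684 ang from axis -176.0436
```

play_rows(increments=[0.014,0.014,-0.06,0,-0.009,0,0.6,0,0,-0.06,0,-0.009,0,0.6,0,0,-0.02,0,-0.003,0,0.6,0,0,0,0,0,0,0.6])

```text
clock: 8.8
position: [0.4755, 0.1619, 0.093]
tool_rot: [0.002, 0.351, 0.937, 0.002]
contact_force: [0.3, 0.3, 0.6]
width: 0.203
```

Run:
```python
from h import *
p,R=st();pol(p);tool(R,[0,0,-1])
im,X=pts("side");bl("side");pts("scene");bl("scene")
```

```text
t 8.8 p [0.4755 0.1619 0.093 ] yang 49.0 z [ 0.0045  0.0034 -1.    ] F [0.3 0.3 0.6] w 0.203 q [-0.16  0.6  -0.31  1.99  0.31  0.59  0.17]
pol r 0.126 ang 137.91
tool shift [ 0.0012 -0.0056  1.    ]
side ball [(array([0.6481, 0.277 , 0.0495]), 0.82, np.float64(68.4)), (array([ 0.6437, -0.1352,  0.0639]), 0.55, np.float64(-70.6)), (array([5.711e-01, 7.560e-02, 3.000e-04]), 0.38, np.float64(-42.1))]
side station [(array([0.4933, 0.0723, 0.0706]), 0.94, np.float64(-176.1)), (array([0.5701, 0.0737, 0.0011]), 0.56, np.float64(-73.9))]
side pin [(array([ 0.4824, -0.0148,  0.1261]), 0.7, np.float64(-133.2))]
scene ball [(array([0.6462, 0.278 , 0.0527]), 0.79, np.float64(68.9)), (array([ 0.6448, -0.1389,  0.0698]), 0.71, np.float64(-70.7)), (array([0.4949, 0.0805, 0.1272]), 0.69, np.float64(177.7))]
scene station [(array([0.4932, 0.0762, 0.0712]), 0.61, np.float64(-179.0))]
scene pin [(array([ 0.482 , -0.01  ,  0.1345]), 0.88, np.float64(-134.8))]
```

play_rows(increments=[0,0,0,0,0.001,0,0.4,0,0,0,0,0,-0.03,0.4,0,0,0,0,0,-0.03,0.4,0,0,0,0,0,-0.04,0,0,0,0,0,0,-0.05,-1,0,0,0,0,0,0,-1])

```text
clock: 9.8
position: [0.4753, 0.1633, 0.247]
tool_rot: [-0.0, 0.35, 0.937, 0.001]
contact_force: [1.3, -0.4, 0.2]
width: 0.8
```

Run:
```python
from h import *
p,R=st();tool(R,[0.494-p[0],.073-p[1],0])
```

```text
t 9.8 p [0.4753 0.1633 0.247 ] yang 49.1 z [ 1.0e-04  2.5e-03 -1.0e+00] F [ 1.3 -0.4  0.2] w 0.8 q [-0.08  0.39 -0.41  1.81  0.18  0.97  0.29]
tool shift [-0.0733 -0.0559 -0.0002]
```

Run:
```python
from h import *
im,X=pts("side");bl("side");z=X[...,2]
r=np.hypot(X[...,0]-.569,X[...,1]-.0775)
m=(z>.12)&(z<.135)&(r>.11)&(r<.15);n,l=cv2.connectedComponents(m.astype(np.uint8))
for i in range(1,n): print("pin",X[l==i].mean(0).round(4),(l==i).sum())
w,_=pts("wrist");i2,_=pts("scene");bl("scene")
cv2.imwrite("pics/f.png",np.hstack([cv2.resize(im[150:270,180:320,::-1],(420,360)),cv2.resize(w[:,:,::-1],(380,360))]))
```

```text
side ball [(array([0.4905, 0.0749, 0.1182]), 0.78, np.float64(-178.1)), (array([0.6519, 0.2772, 0.0542]), 0.77, np.float64(67.5)), (array([ 0.6424, -0.1342,  0.0657]), 0.68, np.float64(-70.9))]
side station [(array([ 0.7075, -0.3133,  0.0008]), 0.7, np.float64(-70.5)), (array([0.4917, 0.0734, 0.0682]), 0.66, np.float64(-177.0))]
side pin [(array([ 0.4835, -0.0172,  0.1246]), 0.9, np.float64(-132.1))]
pin [ 0.4788 -0.0089  0.1249] 13
pin [0.6534 0.1709 0.1243] 16
pin [0.4763 0.1677 0.125 ] 17
scene ball [(array([0.6494, 0.2804, 0.0527]), 0.8, np.float64(68.4)), (array([ 0.647 , -0.1373,  0.0725]), 0.68, np.float64(-70.0)), (array([0.4939, 0.0787, 0.1263]), 0.62, np.float64(179.1))]
scene station []
scene pin [(array([ 0.7375, -0.1462, -0.0056]), 0.72, np.float64(-53.0)), (array([ 0.4831, -0.0063,  0.1305]), 0.69, np.float64(-135.7)), (array([0.4899, 0.0731, 0.0722]), 0.27, np.float64(-176.8))]
```

View pics/f.png

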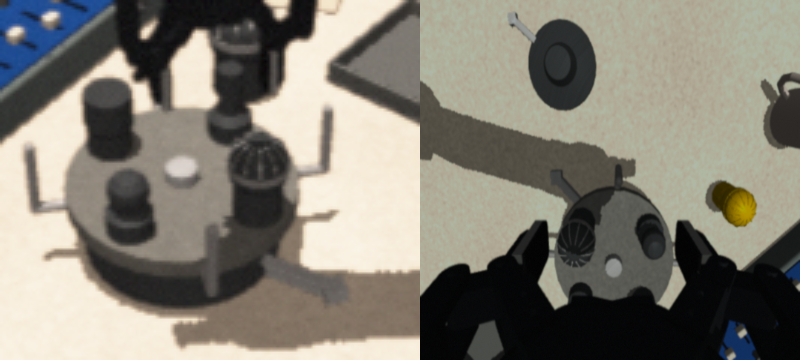

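Run:
```python
from h import *
im,X=pts("wrist");np.save("w.npy",X);z=X[...,2]
# platter-hub
m=(z>.073)&(z<.085);r0=np.hypot(X[...,0]-.569,X[...,1]-.0775)
hub=(z>.066)&(z<.09)&(r0<.03)&(im.min(-1)>150);print("hub",X[hub].mean(0).round(4),hub.sum())
for lo,hi,a,b,nm in((.118,.14,.11,.14,"pin"),(.1,.16,.04,.11,"head"),(.007,.022,.095,.16,"ptr")):
    m=(z>lo)&(z<hi)&(r0>a)&(r0<b);n,l=cv2.connectedComponents(m.astype(np.uint8))
    for i in range(1,n):
        k=l==i
        if k.sum()>15: print(nm,X[k].mean(0).round(4),k.sum(),np.argwhere(k).mean(0).round(), X[k].max(0).round(3),X[k].min(0).round(3)); 
        if nm=="ptr" and k.sum()>60:
            v=cv2.fitLine(np.float32(X[k][:,:2]),cv2.DIST_HUBER,0,.01,.01).ravel();print(v,np.degrees(np.arctan2(v[1],v[0])))
t=(abs(z-.07)<.003)&(r0<.12);print("plat",cv2.fitEllipse(cv2.convexHull(np.float32(X[t][:,:2])*1000)))
cv2.imwrite("pics/g.png",cv2.resize(im[150:330,120:340,::-1],None,fx=3,fy=3,interpolation=2))
```

```text
hub [nan nan nan] 0
pin [0.4785 0.164  0.1273] 103 [193. 268.] [0.484 0.168 0.131] [0.475 0.158 0.118]
head [0.4896 0.0829 0.1377] 2196 [258. 210.] [0.518 0.102 0.148] [0.468 0.051 0.1  ]
head [0.5621 0.1535 0.1223] 893 [259. 314.] [0.583 0.169 0.13 ] [0.55  0.136 0.103]
ptr [0.4418 0.0651 0.0135] 561 [198. 192.] [0.474 0.076 0.016] [0.412 0.049 0.007]
[0.99444366 0.1052704  0.44179118 0.06509621] 6.042745
plat ((568.2322387695312, 76.741943359375), (197.0671844482422, 198.57443237304688), 159.346923828125)<stdin>:5: RuntimeWarning: Mean of empty slice.
  ret = um.true_divide(
```

View pics/g.png

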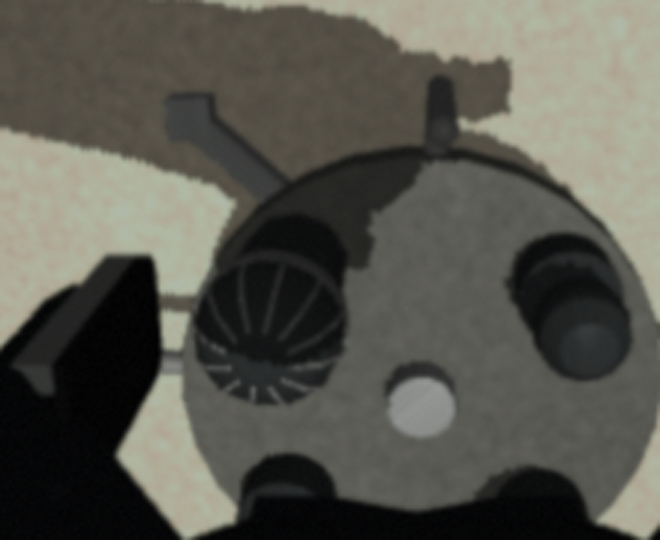

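Picture g shows the ball at (270,330), the pointer tip at (190,110) and the hub at (422,405). The ball lies about 5° (6 mm) short of the pointer. I'll correct that once I hold the head.

play_rows(increments=[0,0,0,-0.02,-0.015,0,-1,0,0,0,-0.025,-0.019,0,-1,0,0,0,-0.025,-0.019,0,-1,0,0,0,0,0,0,-1])

```text
clock: 10.7
position: [0.4896, 0.0739, 0.2379]
tool_rot: [-0.008, 0.347, 0.938, -0.004]
contact_force: [0.2, -0.6, -1.1]
width: 1.004
```

Run:
```python
from h import *
p,R=st();tool(R,[0.4935-p[0],.077-p[1],.1-p[2]]);tool(R,[0,0,-1])
```

```text
t 10.7 p [0.4896 0.0739 0.2379] yang 49.4 z [-0.018  -0.0026 -0.9998] F [ 0.2 -0.6 -1.1] w 1.004 q [ 0.08  0.4  -0.39  1.83  0.18  0.97  0.48]
tool shift [-0.0025  0.0068  0.1378]
tool shift [-0.0119  0.0137  0.9998]
```

play_rows(increments=[-0.0137,-0.0119,0,-0.001,0.005,0,-1,0,0,0,0,0,0.03,-1,0,0,0,0,0,0.03,-1,0,0,0,0,0,0,-1])

```text
clock: 11.1
position: [0.4952, 0.0807, 0.1769]
tool_rot: [0.002, 0.346, 0.938, 0.003]
contact_force: [-0.7, 0.0, 0.0]
width: 1.004
```

Run:
```python
from h import *
p,R=st();tool(R,[0.4935-p[0],.077-p[1],.1-p[2]]);tool(R,[0,0,-1])
```

```text
t 11.1 p [0.4952 0.0807 0.1769] yang 49.5 z [ 0.0061  0.0039 -1.    ] F [-0.7  0.   0. ] w 1.004 q [ 0.05  0.47 -0.37  1.91  0.23  0.79  0.42]
tool shift [-0.001  -0.0045  0.0769]
tool shift [ 0.0021 -0.0069  1.    ]
```

play_rows(increments=[0.007,0.002,0,-0.001,-0.004,0.02,-1,0,0,0,0,0,0.028,-1,0,0,0,0,0,0.025,-1,0,0,0,0,0,0.003,-1,0,0,0,0,0,0,-0.2,0,0,0,0,0,0,0.1])

```text
clock: 11.7
position: [0.4972, 0.0841, 0.1055]
tool_rot: [0.004, 0.342, 0.94, 0.003]
contact_force: [-4.6, -2.9, 3.3]
width: 0.696
```

Run:
```python
from h import *
p,R=st();tool(R,[0.4935-p[0],.077-p[1],.1-p[2]]);tool(R,[0,0,-1])
```

```text
t 11.7 p [0.4972 0.0841 0.1055] yang 50.0 z [ 0.0093  0.0033 -1.    ] F [-4.6 -2.9  3.3] w 0.696 q [ 0.    0.58 -0.32  1.98  0.3   0.61  0.36]
tool shift [-0.0016 -0.0079  0.0055]
tool shift [ 0.005  -0.0086  1.    ]
```

play_rows(increments=[0.008,0.005,0,-0.001,-0.004,0.004,-0.3,0,0,0,0,-0.004,0.002,-0.3,0,0,0,0,0,0,0.1,0,0,0,0,0,0,1,0,0,0,0,0,0,1,0,0,0,0,0,0,1])

```text
clock: 12.3
position: [0.4957, 0.0777, 0.1028]
tool_rot: [0.004, 0.342, 0.94, 0.003]
contact_force: [0.0, -0.3, -1.4]
width: 0.569
```

Run:
```python
from h import *
p,R=st();pol(p,(.5682,.0767));tool(R,[0.4935-p[0],.0696-p[1],.1-p[2]]);tool(R,[0,0,-1])
```

```text
t 12.3 p [0.4957 0.0777 0.1028] yang 49.9 z [ 0.009   0.0028 -1.    ] F [ 0.  -0.3 -1.4] w 0.569 q [ 0.01  0.58 -0.31  1.99  0.3   0.6   0.37]
pol r 0.0725 ang 179.17
tool shift [-0.0036 -0.0077  0.0028]
tool shift [ 0.0051 -0.0079  1.    ]
```

play_rows(increments=[0,0,0,-0.0026,-0.003,0,1,0,0,0,-0.0026,-0.003,0,1,0,0,0,0,0,0,1,0,0,0,0,0,0,1,0,0,0,0,0,0,1])

```text
clock: 12.8
position: [0.4953, 0.0708, 0.1024]
tool_rot: [0.003, 0.342, 0.94, 0.004]
contact_force: [-0.3, 0.5, -0.9]
width: 0.57
```

Run:
```python
from h import *
p,R=st();pol(p,(.5682,.0767));tool(R,[0.4935-p[0],.0696-p[1],.1-p[2]]);tool(R,[0,0,-1])
im,X=pts("side");z=X[...,2];r=np.hypot(X[...,0]-.569,X[...,1]-.0775)
m=(z>.12)&(z<.135)&(r>.11)&(r<.15);n,l=cv2.connectedComponents(m.astype(np.uint8))
for i in range(1,n):
    q=X[l==i].mean(0); print("pin",q.round(4),(l==i).sum(),np.degrees(np.arctan2(q[1]-.0815,q[0]-.565)))
```

```text
t 12.8 p [0.4953 0.0708 0.1024] yang 50.0 z [ 0.0081  0.0052 -1.    ] F [-0.3  0.5 -0.9] w 0.57 q [ 0.03  0.58 -0.32  1.99  0.3   0.6   0.38]
pol r 0.0731 ang -175.36
tool shift [ 0.0006 -0.0021  0.0024]
tool shift [ 0.0029 -0.0092  1.    ]
pin [ 0.6563 -0.0043  0.1265] 10 -43.196014807869226
pin [0.6521 0.1714 0.1248] 16 45.897373077531725
pin [0.4745 0.1673 0.1258] 16 136.51756563068096
```

Run:
```python
from h import *
im,X=pts("wrist");z=X[...,2]
r0=np.hypot(X[...,0]-.5682,X[...,1]-.0767)
for lo,hi,a,b,nm in((.115,.14,.11,.14,"pin"),(.007,.022,.095,.16,"ptr")):
    m=(z>lo)&(z<hi)&(r0>a)&(r0<b);n,l=cv2.connectedComponents(m.astype(np.uint8))
    for i in range(1,n):
        k=l==i
        if k.sum()>15:
            q=X[k].mean(0);print(nm,q.round(4),k.sum(),np.argwhere(k).mean(0).round(),np.degrees(np.arctan2(q[1]-.0767,q[0]-.5682)))
        if nm=="ptr" and k.sum()>60:
            v=cv2.fitLine(np.float32(X[k][:,:2]),cv2.DIST_HUBER,0,.01,.01).ravel();print(v,np.degrees(np.arctan2(v[1],v[0])))
s,Y=pts("side")
cv2.imwrite("pics/i.png",np.hstack([cv2.resize(s[150:270,180:320,::-1],(420,360)),cv2.resize(im[:,:,::-1],(380,360))]))
```

```text
pin [0.4767 0.1603 0.1256] 745 [ 98. 400.] 137.59330883455343
ptr [0.4412 0.0645 0.0136] 1516 [150. 208.] -174.51173549407196
[0.9949606  0.10026681 0.4412054  0.06449807] 5.7545342
```

View pics/i.png

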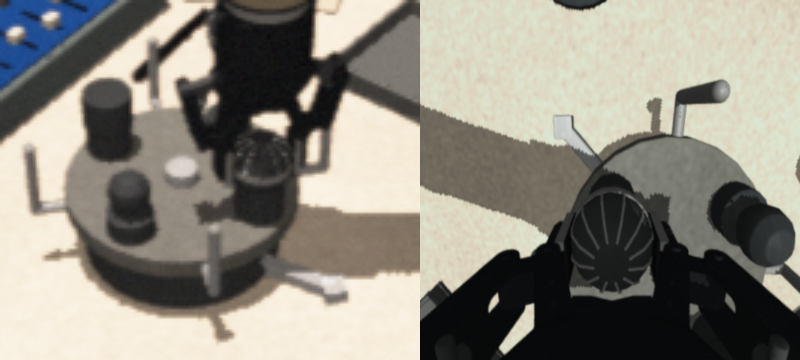

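play_rows(increments=[0.008,0.003,0,-0.002,-0.0025,0,1,0,0,0,0,0,0,1,0,0,-0.12,0,0,0,1,0,0,-0.12,0,0,0,1,0,0,-0.12,0,0,0,1,0,0,-0.12,0,0,0,1,0,0,-0.12,0,0,0,1,0,0,-0.12,0,0,0,1,0,0,0,0,0,0,1])

```text
clock: 13.85
position: [0.4976, 0.0683, 0.103]
tool_rot: [0.002, -0.025, 1.0, 0.001]
contact_force: [-0.2, 0.6, -0.1]
width: 0.572
```

Run:
```python
from h import *
p,R=st();pol(p,(.5682,.0767));tool(R,[.4953-p[0],.0675-p[1],.1024-p[2]]);tool(R,[0,0,-1])
```

```text
t 13.85 p [0.4976 0.0683 0.103 ] yang 92.9 z [ 0.0049  0.0024 -1.    ] F [-0.2  0.6 -0.1] w 0.572 q [ 0.18  0.62 -0.53  1.98  0.5   0.67  0.95]
pol r 0.0711 ang -173.24
tool shift [ 0.0023 -0.0007  0.0006]
tool shift [ 0.005  -0.0022  1.    ]
```

play_rows(increments=[0.002,0.005,-0.12,0.001,0,0,1,0,0,-0.12,0,0,0,1,0,0,-0.12,0,0,0,1,0,0,-0.12,0,0,0,1,0,0,-0.12,0,0,0,1,0,0,-0.07,0,0,0,1,0,0,0,0,0,0,1])

```text
clock: 14.55
position: [0.4972, 0.0683, 0.1029]
tool_rot: [0.001, -0.355, 0.935, 0.0]
contact_force: [-0.6, 1.3, -0.2]
width: 0.573
```

```bash
cat >> h.py <<'E'
def chk():
    im,X=pts("wrist");z=X[...,2];r0=np.hypot(X[...,0]-.5682,X[...,1]-.0767)
    for lo,hi,a,b,nm in((.115,.14,.11,.14,"pin"),(.007,.022,.095,.16,"ptr")):
        m=(z>lo)&(z<hi)&(r0>a)&(r0<b);n,l=cv2.connectedComponents(m.astype(np.uint8))
        for i in range(1,n):
            k=l==i
            if k.sum()>60:
                q=X[k].mean(0);print(nm,q.round(4),k.sum(),np.degrees(np.arctan2(q[1]-.0767,q[0]-.5682)).round(1))
    return im,X
E
python3 - <<'E'
from h import *
p,R=st();pol(p,(.5682,.0767));tool(R,[.4953-p[0],.0675-p[1],.1024-p[2]]);tool(R,[0,0,-1])
chk()
E
```

```text
t 14.55 p [0.4972 0.0683 0.1029] yang 131.6 z [ 1.2e-03  6.0e-04 -1.0e+00] F [-0.6  1.3 -0.2] w 0.573 q [ 0.29  0.67 -0.72  1.98  0.65  0.74  1.47]
pol r 0.0714 ang -173.26
tool shift [0.002  0.0007 0.0005]
tool shift [1.3e-03 3.0e-04 1.0e+00]
pin [ 0.4904 -0.0208  0.1252] 723 -128.6
pin [0.4703 0.1492 0.1269] 131 143.5
ptr [0.4414 0.0635 0.0136] 1498 -174.1
```

play_rows(increments=[0,0,-0.06,0.001,0,0,1,0,0,0,0,0,0,1,0,0,0,0,0,-0.008,1,0,0,0,0,0,-0.012,1,0,0,0,0,0,-0.012,1,0,0,0,0,0,0,1])

```text
clock: 15.2
position: [0.4971, 0.0663, 0.138]
tool_rot: [0.0, -0.377, 0.926, -0.002]
contact_force: [0.9, -0.4, -0.5]
width: 0.568
```

Run:
```python
from h import *
p,R=st();pol(p,(.5682,.0767));tool(R,[0,0,-1])
im,X=chk();s,_=pts("side");bl("side")
cv2.imwrite("pics/j.png",np.hstack([cv2.resize(s[150:270,180:320,::-1],(420,360)),cv2.resize(im[:,:,::-1],(380,360))]))
```

```text
t 15.2 p [0.4971 0.0663 0.138 ] yang 134.3 z [ 0.0023 -0.0029 -1.    ] F [ 0.9 -0.4 -0.5] w 0.568 q [ 0.33  0.63 -0.78  1.94  0.61  0.82  1.56]
pol r 0.0719 ang -171.71
tool shift [-4.0e-04  3.7e-03  1.0e+00]
pin [ 0.4913 -0.0223  0.1252] 390 -127.9
pin [ 0.6644 -0.0024  0.1218] 133 -39.4
ptr [0.441  0.0633 0.013 ] 1123 -174.0
side ball [(array([0.6473, 0.2763, 0.0519]), 0.94, np.float64(68.5)), (array([0.4952, 0.0643, 0.1543]), 0.67, np.float64(-169.9)), (array([ 0.6469, -0.1339,  0.0665]), 0.64, np.float64(-69.8))]
side station [(array([0.4949, 0.0656, 0.0696]), 0.66, np.float64(-170.9)), (array([ 0.4991, -0.2535,  0.0057]), 0.51, np.float64(-101.9))]
side pin [(array([ 0.493 , -0.0237,  0.1275]), 0.77, np.float64(-126.9))]
```

View pics/j.png

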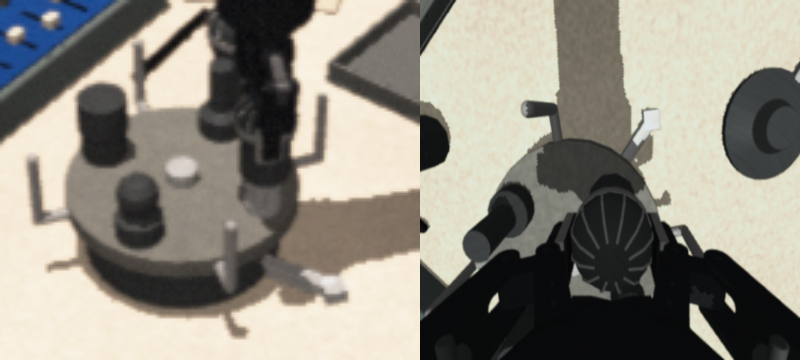

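Picture j shows the head lifted clear and the platter holding still, with the pointer tip at (650,115) on the right. The station is within about 1° of the pointer. I'll carry the head to the tray.

play_rows(increments=[0,0,0,0,0,-0.02,1,0,0,0,0,0,-0.035,1,0,0,0,0,0,-0.03,1,0,0,0,0,0,-0.01,1,0,0,0,0.01,-0.01,0,1,0,0,0,0.02,-0.02,0,1,0,0,0,0.022,-0.022,0,1,0,0,0,0.022,-0.022,0,1,0,0,0,0.022,-0.022,0,1,0,0,0,0.022,-0.022,0,1,0,0,0,0.02,-0.02,0,1,0,0,0,0.015,-0.015,0,1,0,0,0,0,0,0,1])

```text
clock: 16.75
position: [0.4871, -0.1594, 0.2219]
tool_rot: [-0.012, -0.379, 0.925, 0.004]
contact_force: [0.8, 0.4, -1.1]
width: 0.567
```

Run:
```python
from h import *
p,R=st();tool(R,[.501-p[0],-.257-p[1],0]);tool(R,[0,0,-1])
```

```text
t 16.75 p [ 0.4871 -0.1594  0.2219] yang 134.6 z [-0.0251 -0.0026 -0.9997] F [ 0.8  0.4 -1.1] w 0.567 q [ 0.84  0.56 -0.88  1.79  0.49  1.05  2.12]
tool shift [ 0.0586 -0.0793 -0.0001]
tool shift [-0.0197 -0.0158  0.9997]
```

play_rows(increments=[0.016,-0.02,0.06,0,0,0,1,0,0,0.12,0,0,0,1,0,0,0.12,0,0,0,1,0,0,0.12,0,0,0,1,0,0,0.12,0,0,0,1,0,0,0.12,0,0,0,1,0,0,0.1,0,0,0,1,0,0,0,0,0,0,1])

```text
clock: 17.55
position: [0.4824, -0.1502, 0.2141]
tool_rot: [-0.006, 0.002, 1.0, 0.005]
contact_force: [0.0, 0.5, -1.6]
width: 0.574
```

Run:
```python
from h import *
p,R=st();tool(R,[.501-p[0],-.257-p[1],0]);tool(R,[0,0,-1])
```

```text
t 17.55 p [ 0.4824 -0.1502  0.2141] yang 89.8 z [-0.0124  0.0095 -0.9999] F [ 0.   0.5 -1.6] w 0.574 q [ 0.72  0.49 -0.67  1.83  0.36  0.96  1.46]
tool shift [-0.019  -0.1067 -0.0012]
tool shift [-0.0124 -0.0094  0.9999]
```

play_rows(increments=[0.009,-0.012,0,-0.003,-0.015,0,1,0,0,0,-0.004,-0.022,0,1,0,0,0,-0.004,-0.025,0,1,0,0,0,-0.004,-0.022,0,1,0,0,0,-0.003,-0.018,0,1,0,0,0,0,0,0,1,0,0,0,0,0,0,1])

```text
clock: 18.25
position: [0.5002, -0.2574, 0.2105]
tool_rot: [-0.001, -0.006, 1.0, -0.0]
contact_force: [0.1, 0.2, -0.7]
width: 0.57
```

Run:
```python
from h import *
p,R=st();tool(R,[.501-p[0],-.257-p[1],0]);tool(R,[0,0,-1])
im,_=pts("side")
for n in("ball","collar","tray_in"):print(n,[(np.array(d["location"]).round(3),round(d["confidence"],2)) for d in place_of("side",n)])
cv2.imwrite("pics/k.png",cv2.resize(im[60:210,200:400,::-1],None,fx=3,fy=3,interpolation=2))
```

```text
t 18.25 p [ 0.5002 -0.2574  0.2105] yang 90.7 z [-2.1e-03 -5.0e-04 -1.0e+00] F [ 0.1  0.2 -0.7] w 0.57 q [ 0.84  0.57 -0.65  1.7   0.4   1.01  1.64]
tool shift [-0.0008  0.0003 -0.    ]
tool shift [-2.1e-03  4.0e-04  1.0e+00]
ball [(array([ 0.646, -0.134,  0.068]), 0.83), (array([0.649, 0.279, 0.052]), 0.77), (array([ 0.498, -0.257,  0.23 ]), 0.72), (array([0.572, 0.072, 0.004]), 0.3)]
collar [(array([ 0.645,  0.28 , -0.001]), 0.77), (array([ 0.648, -0.136, -0.005]), 0.76), (array([ 0.496, -0.252,  0.178]), 0.67)]
tray_in [(array([ 0.5  , -0.255,  0.004]), 0.74)]
```

View pics/k.png

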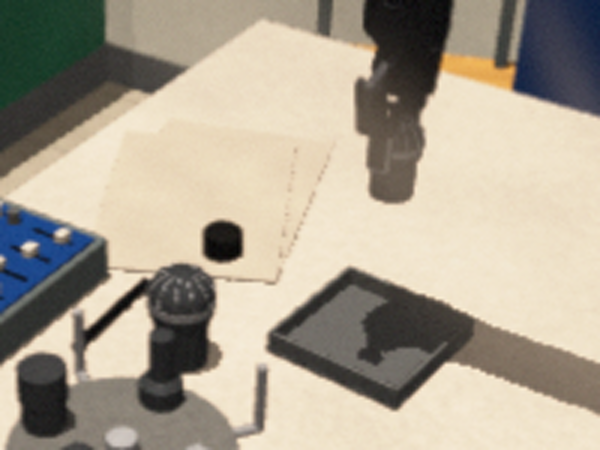

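Picture k shows the head held upright at (390,160), over the tray at (370,335). I'll lower it in stages.

play_rows(increments=[0,0,0,0,0,0.02,1,0,0,0,0,0,0.03,1,0,0,0,0,0,0.035,1,0,0,0,0,0,0.03,1,0,0,0,0,0,0.012,1,0,0,0,0,0,0,1])

```text
clock: 19.05
position: [0.5047, -0.2511, 0.0842]
tool_rot: [0.004, -0.012, 1.0, -0.001]
contact_force: [0.6, -0.3, -0.3]
width: 0.568
```

Run:
```python
from h import *
p,R=st();tool(R,[.501-p[0],-.257-p[1],.038-p[2]]);tool(R,[0,0,-1])
```

```text
t 19.05 p [ 0.5047 -0.2511  0.0842] yang 91.4 z [ 0.0071 -0.0027 -1.    ] F [ 0.6 -0.3 -0.3] w 0.568 q [ 0.76  0.72 -0.55  1.83  0.54  0.74  1.51]
tool shift [ 0.0042 -0.0057  0.0462]
tool shift [0.007  0.0029 1.    ]
```

play_rows(increments=[-0.003,0.007,0,0.004,-0.006,0.01,1,0,0,0,0,0,0.014,1,0,0,0,0,0,0.01,1,0,0,0,0,0,0.005,1,0,0,0,0,0,0,1])

```text
clock: 19.55
position: [0.5039, -0.2585, 0.0461]
tool_rot: [0.003, -0.012, 1.0, -0.001]
contact_force: [0.2, -0.0, -1.8]
width: 0.571
```

Run:
```python
from h import *
p,R=st();tool(R,[.501-p[0],-.257-p[1],.038-p[2]]);tool(R,[0,0,-1])
```

```text
t 19.55 p [ 0.5039 -0.2585  0.0461] yang 91.4 z [ 0.0067 -0.0028 -1.    ] F [ 0.2 -0.  -1.8] w 0.571 q [ 0.75  0.78 -0.51  1.84  0.59  0.66  1.49]
tool shift [0.0029 0.0016 0.008 ]
tool shift [0.0067 0.0029 1.    ]
```

play_rows(increments=[-0.003,0.007,0,0,0,0.003,1,0,0,0,0,0,0.002,1,0,0,0,0,0,0.002,1,0,0,0,0,0,0,1])

```text
clock: 19.95
position: [0.5049, -0.2586, 0.0394]
tool_rot: [0.001, -0.012, 1.0, -0.0]
contact_force: [0.3, -0.6, -2.1]
width: 0.57
```

Run:
```python
from h import *
p,R=st();tool(R,[0,0,-1])
```

```text
t 19.95 p [ 0.5049 -0.2586  0.0394] yang 91.4 z [ 1.2e-03 -4.0e-04 -1.0e+00] F [ 0.3 -0.6 -2.1] w 0.57 q [ 0.75  0.79 -0.5   1.84  0.59  0.66  1.49]
tool shift [1.1e-03 4.0e-04 1.0e+00]
```

Fz is still −2 N, which is the head's weight, so there is no contact with the floor yet. I'll go down by 1 mm rows.

play_rows(increments=[0,0,0,0,0,0.0015,1,0,0,0,0,0,0,1,0,0,0,0,0,0,1])

```text
clock: 20.25
position: [0.5051, -0.2586, 0.0381]
tool_rot: [0.001, -0.012, 1.0, -0.0]
contact_force: [-0.8, 0.1, -1.1]
width: 0.57
```

play_rows(increments=[0,0,0,0,0,0.0015,1,0,0,0,0,0,0,1,0,0,0,0,0,0,1])

```text
clock: 20.55
position: [0.5056, -0.2587, 0.0374]
tool_rot: [0.002, -0.012, 1.0, -0.001]
contact_force: [0.3, 0.2, -0.5]
width: 0.565
```

play_rows(increments=[0,0,0,0,0,0.0015,1,0,0,0,0,0,0,1,0,0,0,0,0,0,1])

```text
clock: 20.85
position: [0.5061, -0.2587, 0.0375]
tool_rot: [0.002, -0.013, 1.0, -0.001]
contact_force: [0.4, -0.9, -2.0]
width: 0.57
```

play_rows(increments=[0,0,0,0,0,0.003,1,0,0,0,0,0,0.001,1,0,0,0,0,0,0,1])

```text
clock: 21.15
position: [0.5063, -0.2587, 0.0373]
tool_rot: [0.002, -0.013, 1.0, -0.003]
contact_force: [-0.2, -0.0, -1.3]
width: 0.572
```

Run:
```python
from h import *
for _ in range(4):
    optics.get_image("side");p,R=st()
print([(np.array(d["location"]).round(4),d["confidence"]) for d in place_of("side","ball")])
```

```text
t 21.2 p [ 0.5063 -0.2586  0.0372] yang 91.4 z [ 0.0037 -0.0053 -1.    ] F [ 0.7 -0.7 -0.1] w 0.572 q [ 0.74  0.79 -0.49  1.84  0.6   0.65  1.48]
t 21.25 p [ 0.5064 -0.2587  0.0371] yang 91.4 z [ 0.0036 -0.0053 -1.    ] F [-1.1 -0.1  3.3] w 0.567 q [ 0.74  0.8  -0.49  1.84  0.6   0.65  1.48]
t 21.3 p [ 0.5064 -0.2587  0.0372] yang 91.4 z [ 0.0035 -0.0053 -1.    ] F [-0.8 -0.1  3.8] w 0.567 q [ 0.74  0.8  -0.49  1.84  0.6   0.65  1.48]
t 21.35 p [ 0.5064 -0.2587  0.0372] yang 91.4 z [ 0.0035 -0.0053 -1.    ] F [-0.2  1.2  3.1] w 0.57 q [ 0.74  0.8  -0.49  1.84  0.6   0.65  1.48]
[(array([ 0.6457, -0.1357,  0.0696]), 0.82), (array([0.6488, 0.2777, 0.0506]), 0.69), (array([ 0.5013, -0.2595,  0.0536]), 0.62)]
```

The head stands on the floor: Fz has reversed to +3 N and z is blocked. Now I release it and rise.

play_rows(increments=[0,0,0,0,0,0,-0.2,0,0,0,0,0,0,-0.3,0,0,0,0,0,0,-0.5,0,0,0,0,0,0,-1,0,0,0,0,0,0,-1,0,0,0,0,0,0,-1,0,0,0,0,0,-0.02,-1,0,0,0,0,0,-0.03,-1,0,0,0,0,0,-0.04,-1,0,0,0,0,0,-0.04,-1,0,0,0,0,0,-0.04,-1,0,0,0,0,0,0,-1])

```text
clock: 22.6
position: [0.5053, -0.2573, 0.2104]
tool_rot: [-0.001, -0.013, 1.0, -0.001]
contact_force: [1.3, 0.3, 0.1]
width: 1.003
```

Run:
```python
from h import *
st();im,X=pts("side");bl("side")
print([(np.array(d["location"]).round(4),d["confidence"]) for d in place_of("side","collar")])
for n in("mug","pen","spare_cap"):print(n,[np.array(d["location"]).round(3) for d in place_of("side",n)][:2])
w,_=chk()
cv2.imwrite("pics/l.png",np.hstack([cv2.resize(im[120:270,180:380,::-1],(420,315)),cv2.resize(w[:,:,::-1],(380,315))]))
```

```text
t 22.6 p [ 0.5053 -0.2573  0.2104] yang 91.5 z [-0.0012 -0.0016 -1.    ] F [1.3 0.3 0.1] w 1.003 q [ 0.84  0.58 -0.66  1.69  0.41  1.02  1.64]
side ball [(array([0.6482, 0.2791, 0.0521]), 0.69, np.float64(68.6)), (array([ 0.5012, -0.2588,  0.0543]), 0.65, np.float64(-101.4)), (array([ 0.6449, -0.1362,  0.0698]), 0.63, np.float64(-70.4))]
side station [(array([0.4928, 0.0676, 0.0685]), 0.92, np.float64(-172.6))]
side pin [(array([ 0.495 , -0.0284,  0.1275]), 0.76, np.float64(-124.9))]
[(array([ 6.468e-01,  2.769e-01, -4.000e-04]), 0.89), (array([ 0.4938, -0.0218,  0.1287]), 0.68), (array([ 0.5026, -0.2565,  0.0058]), 0.63), (array([ 0.649, -0.134, -0.004]), 0.55), (array([ 0.7369, -0.1535, -0.0027]), 0.47)]
mug [array([ 0.503, -0.254,  0.004]), array([0.638, 0.436, 0.001])]
pen [array([ 0.738, -0.155, -0.003])]
spare_cap [array([ 0.707, -0.314, -0.   ]), array([0.572, 0.073, 0.001])]
```

View pics/l.png

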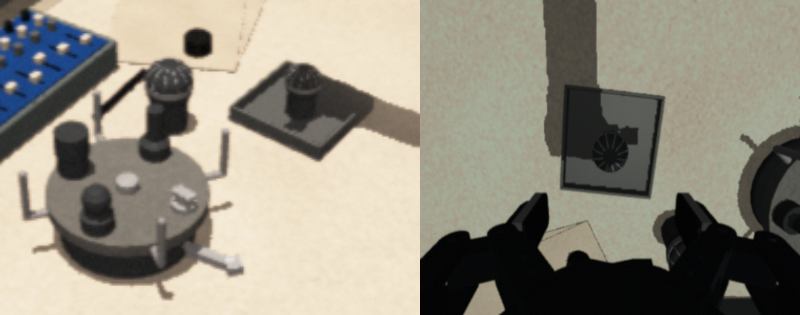

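Picture l shows the head upright in the tray at (303,90) and (610,150), and the bare stud at (183,198), in line with the pointer at (230,262). The bystanders haven't moved.

```bash
python3 -c "
from station import ticket;print(ticket.finish_job())"
```

```text
the job is handed in; nothing more can be done
None
```

The job is done and handed in at about 23 s of the 72 s. No verdict is reported, so these are my own checks.

I carried the platter about 175° anticlockwise by one caged pin, then gripped the ball head and trimmed the last few degrees to the pointer. I unscrewed it about 1.45 rad, lifted it off and lowered it onto the tray floor. I let go only when the wrist force showed it standing there.

**Last checks:**
- **Ball head:** it stands upright in the tray, with its centre at about (0.501, -0.259, 0.054), within 5 mm of the tray's middle.
- **Empty station:** it measured about 187° against about 186° for the pointer, or 1–2 mm off. The networks' single fixes for pin and station scatter from 187° to 190°, at worst about 6 mm off and still inside the 12 mm limit.
- **Bystanders:** the mug, pen and cap read within a few millimetres of where they started.

**What went wrong:** while I was closing on the head, one finger touched it early with about 5 N and nudged the platter back a few degrees. I corrected that before unscrewing.

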